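# Show a backup drive's label to the webcam

## Robot

A 7-joint arm with a two-finger parallel gripper is mounted at the origin on the work surface; the furniture and walls round the work are solid. World frame = base frame: x ahead of the robot, y to its left, z up, the work surface at z = 0. Lengths are in m, angles in rad, forces in N, time in s.
With the tool pointing down it reaches from about 0.4 to 0.875 m from the base axis. Payload 4.4 kg.
Tool frame: the origin (TCP) lies between the finger pads; the fingertips stand 25 mm ahead of it and the grasp point (between the pads) lies 6 mm ahead of it; z points along the fingers, y is the line along which they close (so a half turn about z gives the same grasp; the last joint's range is limited). The gripper opens to 85 mm and grips with 20 to 120 N. Pads are 22 mm wide; open, the fingers measure 114 mm over their backs; the gripper's body (76 mm by 85 mm) begins 54 mm behind the grasp point. The pads swing forward as they close: fully open they stand 13 mm farther back than shut.
Start: joints at [-1.24, 0.628, 0.038, 1.517, -0.027, 0.996, -0.02], TCP at [0.251, 0.6, 0.256] pointing down, gripper open.
Joint ranges: [-3.06, 3.06], [-0.37, 2.12], [-1.25, 1.32], [0.18, 2.47], [-1.1, 4.24], [0.23, 1.98], [-2.94, 2.94]. Speed limits (rad/s): [2.57, 2.57, 3.14, 3.14, 3.14, 3.14, 3.14].

## Interface

Orientations are given as a unit quaternion [w, x, y, z].
In Python, from rig import ctrl gives the robot as it stands.
- The arm moves only by the tool play_rows, never from a script. Its argument "deltas" is a list of rows, each an object of numbers: "fingers": the closure, from 0 (fully open) to 1 (shut); "tx", "ty", "tz": the shift along the tool's x, y, z in cm; "spin": the turn about the tool's z in degrees. In form: [{"fingers": .., "tx": .., "ty": .., "tz": .., "spin": ..}, ...]. A call has 1 to 10 rows; each row is the pose to reach, as a shift and turn from the pose commanded when the call began, along the tool's axes at that moment; what a row does not reach only later rows make up. A row lasts 1/12 s, in which the tool goes at most 41.7 mm and 7.16 degrees, less where a joint would pass 70% of its speed; a pose out of reach is approached as far as the arm can. A call with a gripper value outside its range is refused whole. The fingers move at their own pace and stop on an object; "squeeze" is the grip in N (left out, the last holds). Time passes only in rows, so rows that repeat a pose let the fingers close. It gives the time, the measured TCP pose, the force and the opening at its end, in the units of the state.
- ctrl.get_obs(): the state, without advancing time (a new reading comes with each control period).
- ctrl.get_image(name): name is "scene" or "top"; returns (picture, depth): 400x640x3 uint8, red, green, blue; 400x640 float32, m along the optical axis (not along the pixel's ray), 0 where there is no reading.
- ctrl.camera_info(name): a dict with "K" (3x3 intrinsics, pixels), "R" (3x3) and "t" (3): a world point X has camera coordinates R X + t. Camera axes: x right, y down, z forward; pixel columns grow to the right and rows downward; lengths in m; the calibration is good to about 2 mm. A picture is of the moment at which its call begins. camera_info takes no time and is no camera call.
- ctrl.close_job(): hands the job in, once; it reports no verdict.
The state is a dict: "clock": time; "qpos": joint angles; "qvel": joint speeds; "joint_torque": joint torques, N m; "ee_pos": TCP position; "ee_rot": TCP orientation; "wrist_force": force on the tool from outside, world axes, zero at the start; "moment": the same for the moment, N m; "finger_gap": finger opening in m.
Only numpy, scipy, OpenCV 4.12 (cv2) and the standard library are available. Lean on these libraries where they do the work, as an engineer would, in place of code of your own. Each camera call takes 0.05 s, during which the arm holds its last target. There are 200 camera calls.

## Task

IT support on the video call has to read the label of the long backup drive, the longest of the three in the drive rack. Draw the keeper rod right out of the rack's end plates, park it in the two open notches at the rack's front edge (knob outside the right-hand plate, as before) and let go of it; then lift the long drive out and hold it up about 12 cm straight in front of the webcam's lens, centred on the lens, upright, with its label facing square to the lens. Finish while still holding it there, clear of everything; do not touch the webcam, and leave the two short drives in their slots.

Things in the scene. Friction and masses are not known exactly. Their poses are not given: they have to be found in the camera images.
- rack: grey drive rack fixed to the desk, 150 x 160 mm, origin on the desk under its middle; x away from the robot, y left, z up (its yaw varies). Drives stand in slots at y = -42, 0, +42 mm, 14.4 mm wide, between black guide fins at x = -30 and +30 mm that reach z = 36 mm; the drives' undersides are at z = 10 mm. End plates, 6 mm thick, stand at y = -77 and +77 mm, low walls 34 mm high front and back
- rack_bore (a point): centre of the 10.5 mm bore in the right-hand (-y) end plate, at x = +38, y = -77, z = 88 mm of the rack, same axes; the left plate has the same bore at y = +77. The plates rise round the bores, 24 mm wide, to z = 102 mm. The keeper rod in the bores passes 3 mm above the rear part of the drives and locks all three in
- rack_notch (a point): where the parked rod's axis lies in the right-hand end plate: x = -72, y = -77, z = 44 mm of the rack, same axes. The notch is open at the top, 11 mm wide, floor at z = 40 mm, with a flared lead-in from z = 48 to 58 mm; the left plate has the same notch at y = +77
- rod_knob (a point): centre of the keeper rod's black knob (16 mm diameter, 24 mm long; 60 g in all, loose). Its y axis runs along the rod to the tip; the steel rod, 8 mm diameter, reaches from 12 to 187 mm beyond this point. At first the knob is 18 mm outside (-y) the right-hand bore and the rod is in both bores, level, along the rack's y. Parked: the same, but lying in both notches, knob 15 to 30 mm outside
- rod_tip (a point): tip of the keeper rod, 187 mm from the knob's centre
- long_drive_center (a point): centre of the long backup drive: 118 mm long (its x), 12 mm thick (its y), 70 mm tall (its z), 120 to 220 g, loose, upright in one of the three slots (which one varies), parallel to the rack's axes. The paper label is low on its +y face, which looks to the rack's left. Grip it across the 12 mm at the middle of its top edge, 35 mm above this point
- short_drive_a_center (a point): centre of a short drive, 90 x 12 x 70 mm, otherwise alike, in another slot; stays there
- short_drive_b_center (a point): centre of the other short drive, 90 x 12 x 70 mm, in the remaining slot; stays there
- webcam: black webcam (head 28 x 90 x 30 mm) on a small fixed tripod (feet 56 mm from its axis), origin on the desk under the head, 200 mm tall; it looks along its own -x
- webcam_lens (a point): middle of the webcam's lens, 185 mm above the desk; same axes as the webcam: the lens looks level along -x of this frame, its y is level across the view, its z is up

How it is judged:
On the way, in this order (a step that is already met when the one before it is completed fails the run):
1. the keeper rod is drawn right out of both end plates (y of rod_tip in the frame of rack below -0.08 m), for 0.05 s.
2. the keeper rod lies in both parking notches and is let go (x of rod_knob in the frame of rack between -0.079 and -0.065 m and z of rod_knob in the frame of rack between 0.039 and 0.049 m and z of rod_tip in the frame of rack between 0.039 and 0.049 m and x of rod_tip in the frame of rack between -0.079 and -0.065 m and y of rod_tip in the frame of rack above 0.074 m and y of rod_knob in the frame of rack below -0.086 m and contact force between the fingers and keeper_rod below 0.1 N), for 0.2 s.
3. the long drive is lifted clear of its slot (z of long_drive_center in the frame of rack above 0.075 m), for 0.1 s.
At the end, for the whole second after the job is handed in: Long drive gripped, touching nothing else, still: centre 85-155 mm before the lens, within 25 mm of its axis, label towards it and square within 0.2 rad, upright within 0.15 rad. Rod released in both notches, knob outside the right plate. Short drives within 10 mm of their start. Webcam untouched (all of step 2 and x of long_drive_center in the frame of webcam_lens between -0.155 and -0.085 m and y of long_drive_center in the frame of webcam_lens between -0.025 and 0.025 m and z of long_drive_center in the frame of webcam_lens between -0.025 and 0.025 m and y of webcam_lens in the frame of long_drive_center above 0.05 m and angle between the y axis of long_drive_center and the x axis of webcam_lens, either way round below 0.2 rad and angle between long_drive_center's own z axis and vertical below 0.15 rad and contact force between the fingers and long_drive above 2 N and contact force between each of rack, keeper_rod and long_drive below 0.1 N and contact force between webcam and anything else below 0.1 N and linear speed of long_drive below 0.02 m/s and distance of each of short_drive_a_center, short_drive_b_center from where it was at the start of the episode below 0.01 m); the arm keeps its last pose, push and grip.
It fails at once if the webcam is touched (more than 1 N) (contact force between webcam and anything else above 1 N).
It fails at once if a short drive is moved more than 20 mm (distance of any of short_drive_a_center, short_drive_b_center from where it was at the start of the episode above 0.02 m).
It also fails if it takes over 53 s, if anything falls off the work surface, if the arm or the gripper's body presses on something with over 40 N, if the wrist force passes 120 N, or if a joint passes its speed limit or range.

## Working session

There is one attempt and no reset: what is moved stays moved. The work goes in short steps, Python scripts to look and compute and a tool call to move; the robot and the scene stay as the last step left them, time stands still between calls to the robot, and variables do not carry over. Pictures are saved under pics/ and viewed, on a budget of 10 in all, crops included, one or two more only if the job needs it, and the job is handed in when it is done.

Besides the shell and the picture viewer there is one more tool, called as name(argument=value, ...), one argument or row to a line, values as JSON. play_rows: Moves the arm, as the interface text tells. Its arguments: {"type":"object","properties":{"deltas":{"type":"array"},"squeeze":{"type":"number"}},"required":["deltas"]}

```bash
mkdir -p pics
python3 - <<'E'
from rig import ctrl
import cv2,numpy as np
for n in("scene","top"):
    im,d=ctrl.get_image(n); cv2.imwrite(f"pics/{n}0.png",im[:,:,::-1]); np.savez(f"{n}0.npz",im=im,d=d)
    c=ctrl.camera_info(n); print(n,np.round(c["K"],1).tolist(),np.round(c["R"],4).tolist(),np.round(c["t"],4).tolist())
o=ctrl.get_obs(); print(o["clock"],o["ee_pos"],o["ee_rot"],o["finger_gap"])
E
ls
```

```text
scene [[492.7, 0.0, 318.2], [0.0, 492.7, 210.1], [0.0, 0.0, 1.0]] [[0.494, -0.8695, 0.0006], [-0.6053, -0.3444, -0.7177], [0.6242, 0.3542, -0.6964]] [-0.1627, 0.4458, 0.6142]
top [[389.6, 0.0, 323.2], [0.0, 389.6, 194.2], [0.0, 0.0, 1.0]] [[-0.0064, -1.0, -0.0043], [-0.9948, 0.0068, -0.1018], [0.1018, 0.0036, -0.9948]] [0.1119, 0.5033, 0.9435]
0.1 [0.25099774 0.59902797 0.2554842 ] [-1.45368187e-04  1.97096548e-01  9.80383717e-01 -8.35464838e-04] 0.08544263584824281
pics
scene0.npz
top0.npz
```

View pics/scene0.png

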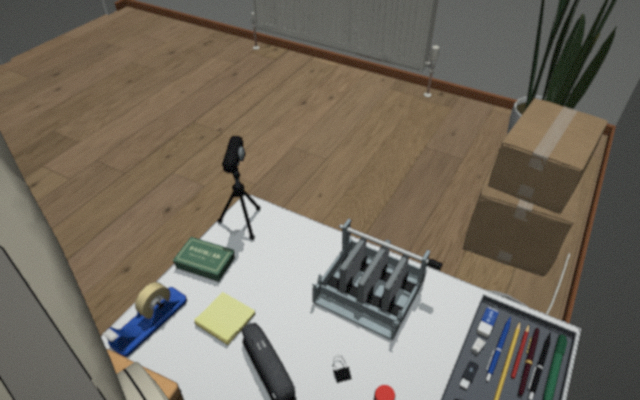

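View pics/top0.png

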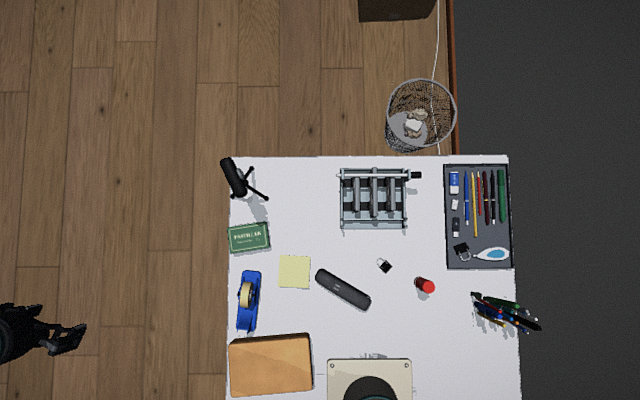

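The scene view shows the rack at about (370,285) with the knob at (433,264), and the webcam at (235,155). In the top view the rack is at (375,200), the knob at (416,174) and the webcam head at (233,178).

```bash
cat > h.py <<'E'
import numpy as np,cv2
from rig import ctrl
def cloud(n,d):
    c=ctrl.camera_info(n);K,R,t=map(np.array,(c["K"],c["R"],c["t"]))
    v,u=np.mgrid[:400,:640]
    P=np.stack([(u-K[0,2])/K[0,0]*d,(v-K[1,2])/K[1,1]*d,d],-1)
    return (P-t)@R
def ray(n,u,v,z):
    c=ctrl.camera_info(n);K,R,t=map(np.array,(c["K"],c["R"],c["t"]))
    o=-R.T@t; w=R.T@np.linalg.inv(K)@np.array([u,v,1.]); return o+w*(z-o[2])/w[2]
def proj(n,X):
    c=ctrl.camera_info(n);K,R,t=map(np.array,(c["K"],c["R"],c["t"]))
    p=K@(R@np.array(X,float)+t); return p[:2]/p[2]
E
python3 - <<'E'
from h import *
A=np.load("top0.npz");B=np.load("scene0.npz")
P=cloud("top",A["d"]);Q=cloud("scene",B["d"])
print("desk z",np.median(P[240:260,400:430,2]),np.median(Q[330:345,330:345,2]))
for nm,C in(("top",P),("scene",Q)):
    m=(C[...,2]>.086)&(C[...,2]<.12)&(C[...,0]>.4)&(C[...,0]<.75)&(C[...,1]<.15)&(C[...,1]>-.2)
    q=C[m];print(nm,len(q)); 
    if len(q)>5:
        i=np.argsort(q[:,1]);print(np.round(q[i][::max(1,len(q)//12)],3).tolist())
    m=(C[...,2]>.165)&(C[...,2]<.21)&(C[...,1]>.15)&(C[...,1]<.5)&(C[...,0]>.45)
    q=C[m];print("cam",len(q))
    if len(q)>5:
        r=cv2.minAreaRect(q[:,:2].astype(np.float32));print(r,np.percentile(q[:,2],[5,50,95]),cv2.boxPoints(r).round(3).tolist())
a=cv2.resize(A["im"][155:240,325:430],None,fx=4,fy=4,interpolation=3)
b=cv2.resize(B["im"][212:342,305:450],None,fx=2.6,fy=2.6,interpolation=3)
c=cv2.resize(A["im"][145:210,210:280],None,fx=3,fy=3,interpolation=3)
d=cv2.resize(B["im"][125:245,205:275],None,fx=2,fy=2,interpolation=3)
o=np.zeros((600,800,3),np.uint8)
for x,y,i in((0,0,a),(423,0,b),(0,345,c),(423,345,d)):o[y:y+i.shape[0],x:x+i.shape[1]]=i[:600-y,:800-x]
cv2.imwrite("pics/crop1.png",o[:,:,::-1])
E
```

```text
desk z -0.0007847826589743604 -0.00021971416381665193
top 347
[[0.548, -0.121, 0.089], [0.541, -0.11, 0.093], [0.536, -0.101, 0.091], [0.55, -0.091, 0.097], [0.539, -0.087, 0.09], [0.544, -0.066, 0.091], [0.541, -0.045, 0.091], [0.542, -0.022, 0.089], [0.544, -0.001, 0.092], [0.542, 0.022, 0.089], [0.544, 0.043, 0.092], [0.541, 0.062, 0.1], [0.545, 0.071, 0.091]]
cam 620
((0.5258421301841736, 0.2915906012058258), (0.08926816284656525, 0.035740360617637634), 25.964506149291992) [0.18810202 0.19717757 0.20019568] [[0.4779999852180481, 0.2879999876022339], [0.49399998784065247, 0.25600001215934753], [0.5740000009536743, 0.29499998688697815], [0.5580000281333923, 0.3269999921321869]]
scene 598
[[0.538, -0.123, 0.091], [0.544, -0.113, 0.095], [0.538, -0.103, 0.094], [0.536, -0.095, 0.103], [0.539, -0.086, 0.089], [0.539, -0.066, 0.09], [0.538, -0.044, 0.09], [0.537, -0.023, 0.092], [0.538, -0.001, 0.088], [0.539, 0.021, 0.091], [0.54, 0.046, 0.088], [0.535, 0.058, 0.096], [0.539, 0.069, 0.087]]
cam 629
((0.5221157073974609, 0.2871443033218384), (0.08858237415552139, 0.03512059152126312), 26.235816955566406) [0.17942093 0.19659871 0.19998494] [[0.4749999940395355, 0.28299999237060547], [0.49000000953674316, 0.25200000405311584], [0.5699999928474426, 0.29100000858306885], [0.5540000200271606, 0.32199999690055847]]
```

View pics/crop1.png

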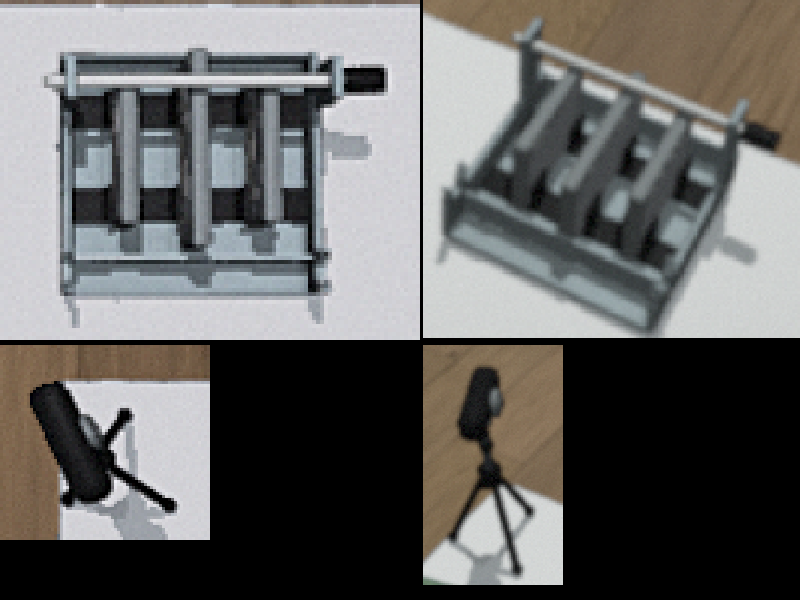

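The long drive is the middle one. The rack's yaw is near zero, the knob is on the right, and the webcam lens looks to +x, -y. I'll refine the rod line, knob and drive numerically.

```bash
cat > meas.py <<'E'
from h import *
A=np.load("top0.npz");B=np.load("scene0.npz")
for n,S in(("top",A),("scene",B)):
    C=cloud(n,S["d"]);X,Y,Z=np.moveaxis(C,-1,0)
    g=S["im"].max(-1)
    m=(Z>.082)&(Z<.096)&(abs(X-.54)<.015)&(Y>-.07)&(Y<.05)&(g>110)
    s=np.polyfit(Y[m],X[m],1);print(n,"rod x at y=-.02",np.polyval(s,-.02),"yaw",-np.degrees(np.arctan(s[0])),m.sum(),"z95",np.percentile(Z[m],95))
    m=(Z>.075)&(Z<.103)&(abs(X-.54)<.02)&(Y<-.08)&(Y>-.15)&(g<60)
    print(" knob dark x,y range",np.percentile(X[m],[3,50,97]).round(4),np.percentile(Y[m],[2,50,98]).round(4),m.sum())
    m=(Z>.074)&(Z<.085)&(X<.53)&(X>.40)&(Y>-.1)&(Y<.09)
    k,l,st,ce=cv2.connectedComponentsWithStats(m.astype(np.uint8))
    for i in range(1,k):
        if st[i,4]>30:
            q=C[l==i];r=cv2.minAreaRect(q[:,:2].astype(np.float32))
            s=np.polyfit(q[:,0],q[:,1],1)
            print(" drive",st[i,4],np.round(r[0],4),np.round(r[1],4),"slope deg",np.degrees(np.arctan(s[0])).round(2),"y med",np.median(q[:,1]).round(4),"z",np.median(q[:,2]).round(4),"xmin",np.percentile(q[:,0],2).round(4))
    m=(Z>.05)&(Z<.105)&(abs(X-.54)<.03)&(Y>-.13)&(Y<.09)
    m=(Z>.094)&(Z<.106)&(abs(X-.54)<.03)&(Y>-.13)&(Y<.09);h,e=np.histogram(Y[m],np.arange(-.13,.09,.004));print(" tops",[(round(a,3),int(b)) for a,b in zip(e,h) if b>2])
E
python3 meas.py
```

```text
top rod x at y=-.02 0.5415941337091605 yaw -0.4885507744610121 155 z95 0.09237357105721161
 knob dark x,y range [0.5312 0.5408 0.5506] [-0.1172 -0.1036 -0.0873] 71
 drive 150 [0.4953 0.0289] [0.0099 0.0688] slope deg -0.86 y med 0.029 z 0.0786 xmin 0.4611
 drive 180 [ 0.4881 -0.0132] [0.0832 0.0115] slope deg -0.97 y med -0.0131 z 0.0785 xmin 0.4468
 drive 156 [ 0.4946 -0.055 ] [0.0121 0.0688] slope deg 0.43 y med -0.055 z 0.0787 xmin 0.4606
 tops [(np.float64(-0.118), 6), (np.float64(-0.11), 4), (np.float64(-0.106), 3), (np.float64(-0.102), 3), (np.float64(-0.094), 13), (np.float64(-0.09), 20), (np.float64(0.062), 22)]
scene rod x at y=-.02 0.5399797479327385 yaw -0.16999590577454593 238 z95 0.09175493664685953
 knob dark x,y range [0.5318 0.5368 0.5426] [-0.1214 -0.1107 -0.0958] 95
 drive 229 [0.4937 0.0257] [0.0121 0.0724] slope deg -0.36 y med 0.0248 z 0.0787 xmin 0.4588
 drive 280 [ 0.4867 -0.0164] [0.0127 0.0854] slope deg -0.49 y med -0.0169 z 0.079 xmin 0.4452
 drive 241 [ 0.4938 -0.0579] [0.0714 0.0122] slope deg -0.3 y med -0.0586 z 0.079 xmin 0.4586
 tops [(np.float64(-0.122), 6), (np.float64(-0.118), 4), (np.float64(-0.114), 6), (np.float64(-0.11), 6), (np.float64(-0.106), 3), (np.float64(-0.102), 3), (np.float64(-0.098), 21), (np.float64(-0.094), 32), (np.float64(0.054), 9), (np.float64(0.058), 30), (np.float64(0.062), 13)]
```

play_rows(
  deltas=[
    {"fingers": 0,"tz": -4},
    {"fingers": 0,"tz": -8},
    {"fingers": 0,"tx": -2.7,"ty": -2.7,"tz": -8,"spin": 6},
    {"fingers": 0,"tx": -5.4,"ty": -5.4,"tz": -8,"spin": 12},
    {"fingers": 0,"tx": -8.1,"ty": -8.1,"tz": -8,"spin": 18},
    {"fingers": 0,"tx": -10.8,"ty": -10.8,"tz": -8,"spin": 24},
    {"fingers": 0,"tx": -13.5,"ty": -13.5,"tz": -8,"spin": 30},
    {"fingers": 0,"tx": -16.2,"ty": -16.2,"tz": -8,"spin": 36},
    {"fingers": 0,"tx": -18.9,"ty": -18.9,"tz": -8,"spin": 42},
    {"fingers": 0,"tx": -21.6,"ty": -21.6,"tz": -8,"spin": 48},
  ],
  squeeze=100,
)

```text
invalid input
```

```bash
cat > to.py <<'E'
# python3 to.py x y z yaw_of_tool_y_deg : shift in tool axes (cm) and spin (deg)
import sys,numpy as np
from rig import ctrl
from scipy.spatial.transform import Rotation as Ro
o=ctrl.get_obs();w,x,y,z=o["ee_rot"];R=Ro.from_quat([x,y,z,w]).as_matrix();p=np.array(o["ee_pos"])
a=np.degrees(np.arctan2(R[1,1],R[0,1]))
print("t",round(o["clock"],2),"p",p.round(4),"tooly",round(a,2),"tilt",R[:,2].round(3),"F",np.round(o["wrist_force"],1),"gap",round(o["finger_gap"],4),"q",np.round(o["qpos"],2))
if len(sys.argv)>4:
    g=list(map(float,sys.argv[1:5]));print("tx ty tz cm",(R.T@(np.array(g[:3])-p)*100).round(2),"spin",round(-((g[3]-a+180)%360-180),2))
E
python3 to.py .54 -.1125 .2 -.4
```

```text
t 0.1 p [0.251  0.599  0.2555] tooly 67.27 tilt [-0.001 -0.002 -1.   ] F [-0.  -0.1 -0.3] gap 0.0854 q [-1.24  0.63  0.04  1.52 -0.03  1.   -0.02]
tx ty tz cm [-54.15 -54.45   5.64] spin 67.67
```

play_rows(
  deltas=[
    {"fingers": 0,"tx": 0,"ty": 0,"tz": -4,"spin": 0},
    {"fingers": 0,"tx": 0,"ty": 0,"tz": -8,"spin": 0},
    {"fingers": 0,"tx": -2.7,"ty": -2.7,"tz": -8,"spin": 6},
    {"fingers": 0,"tx": -5.4,"ty": -5.4,"tz": -8,"spin": 12},
    {"fingers": 0,"tx": -8.1,"ty": -8.1,"tz": -8,"spin": 18},
    {"fingers": 0,"tx": -10.8,"ty": -10.8,"tz": -8,"spin": 24},
    {"fingers": 0,"tx": -13.5,"ty": -13.5,"tz": -8,"spin": 30},
    {"fingers": 0,"tx": -16.2,"ty": -16.2,"tz": -8,"spin": 36},
    {"fingers": 0,"tx": -18.9,"ty": -18.9,"tz": -8,"spin": 42},
    {"fingers": 0,"tx": -21.6,"ty": -21.6,"tz": -8,"spin": 48},
  ],
  squeeze=100,
)

```text
clock: 0.93
ee_pos: [0.367, 0.3149, 0.3361]
ee_rot: [-0.0, 0.581, 0.814, -0.0]
wrist_force: [1.4, 0.3, -0.2]
finger_gap: 0.0852
```

```bash
python3 to.py .54 -.1125 .2 -.4
```

```text
t 0.93 p [0.367  0.3149 0.3361] tooly 18.98 tilt [-0. -0. -1.] F [ 1.4  0.3 -0.2] gap 0.0852 q [-1.    0.31  0.31  1.86 -0.11  0.99 -0.31]
tx ty tz cm [-46.04   2.47  13.61] spin 19.38
```

play_rows(
  deltas=[
    {"fingers": 0,"tx": -4,"ty": 0.2,"tz": 0,"spin": 6},
    {"fingers": 0,"tx": -8,"ty": 0.4,"tz": 0,"spin": 12},
    {"fingers": 0,"tx": -12,"ty": 0.6,"tz": 0,"spin": 18},
    {"fingers": 0,"tx": -16,"ty": 0.8,"tz": 0,"spin": 19.4},
    {"fingers": 0,"tx": -20,"ty": 1,"tz": 0,"spin": 19.4},
    {"fingers": 0,"tx": -24,"ty": 1.2,"tz": 1,"spin": 19.4},
    {"fingers": 0,"tx": -28,"ty": 1.5,"tz": 2,"spin": 19.4},
    {"fingers": 0,"tx": -32,"ty": 1.7,"tz": 3,"spin": 19.4},
    {"fingers": 0,"tx": -36,"ty": 1.9,"tz": 4,"spin": 19.4},
    {"fingers": 0,"tx": -40,"ty": 2.1,"tz": 5,"spin": 19.4},
  ],
)

```text
clock: 1.77
ee_pos: [0.5189, -0.0556, 0.2856]
ee_rot: [-0.0, 0.708, 0.706, -0.0]
wrist_force: [1.6, 0.2, -0.3]
finger_gap: 0.0857
```

```bash
python3 to.py .54 -.1125 .15 -.4
```

```text
t 1.77 p [ 0.5189 -0.0556  0.2856] tooly -0.12 tilt [-0.  0. -1.] F [ 1.6  0.2 -0.3] gap 0.0857 q [-0.27  0.44  0.47  1.84 -0.25  0.91  0.31]
tx ty tz cm [-5.69  2.13 13.56] spin 0.28
```

play_rows(
  deltas=[
    {"fingers": 0,"tx": -2.5,"ty": 1,"tz": 3.5,"spin": 0.3},
    {"fingers": 0,"tx": -5,"ty": 2,"tz": 7,"spin": 0.3},
    {"fingers": 0,"tx": -5.7,"ty": 2.1,"tz": 10.5,"spin": 0.3},
    {"fingers": 0,"tx": -5.7,"ty": 2.1,"tz": 13,"spin": 0.3},
    {"fingers": 0,"tx": -5.7,"ty": 2.1,"tz": 13.5,"spin": 0.3},
    {"fingers": 0,"tx": -5.7,"ty": 2.1,"tz": 13.5,"spin": 0.3},
  ],
)

```text
clock: 2.27
ee_pos: [0.5382, -0.1105, 0.1496]
ee_rot: [-0.002, 0.71, 0.704, -0.001]
wrist_force: [0.9, 0.9, 0.4]
finger_gap: 0.085
```

```bash
python3 to.py .54 -.1125 .094 -.4
python3 - <<'E'
from h import *
o=[]
for n in("scene","top"):
    im,d=ctrl.get_image(n);np.savez(f"{n}1.npz",im=im,d=d)
    u,v=proj(n,[.54,-.11,.1]).astype(int);print(n,u,v)
    o.append(cv2.resize(im[v-70:v+70,u-65:u+65],None,fx=3,fy=3,interpolation=3))
cv2.imwrite("pics/c2.png",np.hstack(o)[:,:,::-1])
E
```

```text
t 2.27 p [ 0.5382 -0.1105  0.1496] tooly -0.45 tilt [-0.005  0.001 -1.   ] F [0.9 0.9 0.4] gap 0.085 q [-0.09  0.66  0.37  1.9  -0.37  0.65  0.51]
tx ty tz cm [-0.2   0.21  5.56] spin -0.05
scene 435 259
top 417 174
```

View pics/c2.png

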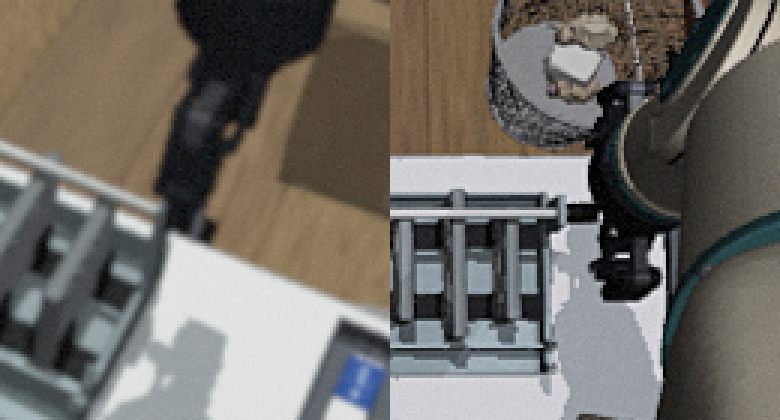

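The fingers straddle the knob on both x sides, and the plate at its inner end is clear. I'll go down and close.

play_rows(
  deltas=[
    {"fingers": 0,"tx": -0.1,"ty": 0.1,"tz": 2,"spin": 0},
    {"fingers": 0,"tx": -0.1,"ty": 0.1,"tz": 4,"spin": 0},
    {"fingers": 0,"tx": -0.1,"ty": 0.1,"tz": 5.2,"spin": 0},
    {"fingers": 0,"tx": -0.1,"ty": 0.1,"tz": 5.5,"spin": 0},
    {"fingers": 0,"tx": -0.1,"ty": 0.1,"tz": 5.5,"spin": 0},
    {"fingers": 0,"tx": -0.1,"ty": 0.1,"tz": 5.5,"spin": 0},
  ],
)

```text
clock: 2.87
ee_pos: [0.5418, -0.1118, 0.0979]
ee_rot: [0.001, 0.71, 0.705, 0.001]
wrist_force: [0.9, 0.5, 0.4]
finger_gap: 0.0856
```

```bash
python3 to.py .54 -.1125 .094 -.4
```

```text
t 2.87 p [ 0.5418 -0.1118  0.0979] tooly -0.39 tilt [ 0.003 -0.    -1.   ] F [0.9 0.5 0.4] gap 0.0856 q [-0.05  0.74  0.31  1.93 -0.42  0.53  0.55]
tx ty tz cm [-0.07 -0.18  0.39] spin 0.01
```

play_rows(
  deltas=[
    {"fingers": 0,"tx": 0,"ty": -0.1,"tz": 0.1,"spin": 0},
    {"fingers": 0.3,"tx": 0,"ty": -0.1,"tz": 0.1,"spin": 0},
    {"fingers": 0.5,"tx": 0,"ty": -0.1,"tz": 0.1,"spin": 0},
    {"fingers": 0.7,"tx": 0,"ty": -0.1,"tz": 0.1,"spin": 0},
    {"fingers": 0.9,"tx": 0,"ty": -0.1,"tz": 0.1,"spin": 0},
    {"fingers": 1,"tx": 0,"ty": -0.1,"tz": 0.1,"spin": 0},
    {"fingers": 1,"tx": 0,"ty": -0.1,"tz": 0.1,"spin": 0},
    {"fingers": 1,"tx": 0,"ty": -0.1,"tz": 0.1,"spin": 0},
  ],
)

```text
clock: 3.53
ee_pos: [0.5414, -0.1121, 0.0958]
ee_rot: [0.002, 0.71, 0.704, 0.001]
wrist_force: [4.2, -0.8, 0.8]
finger_gap: 0.0126
```

```bash
python3 to.py .54 -.1125 .094 -.4
```

```text
t 3.53 p [ 0.5414 -0.1121  0.0958] tooly -0.43 tilt [ 0.004 -0.001 -1.   ] F [ 4.2 -0.8  0.8] gap 0.0126 q [-0.04  0.75  0.31  1.93 -0.42  0.53  0.55]
tx ty tz cm [-0.04 -0.14  0.18] spin -0.03
```

play_rows(
  deltas=[
    {"fingers": 1,"tx": 0,"ty": 0,"tz": 0,"spin": 0},
    {"fingers": 1,"tx": 0,"ty": 0,"tz": 0,"spin": 0},
  ],
)

```text
clock: 3.7
ee_pos: [0.5413, -0.1121, 0.0958]
ee_rot: [0.001, 0.71, 0.704, 0.001]
wrist_force: [5.7, -0.1, 1.3]
finger_gap: 0.0129
```

```bash
python3 to.py .54 -.1125 .094 -.4;python3 - <<'E'
from h import *
o=[]
for n in("scene","top"):
    im,d=ctrl.get_image(n);np.savez(f"{n}2.npz",im=im,d=d)
    u,v=proj(n,[.54,-.11,.1]).astype(int);print(n,u,v)
    o.append(cv2.resize(im[v-50:v+50,u-50:u+50],None,fx=4,fy=4,interpolation=3))
cv2.imwrite("pics/c3.png",np.hstack(o)[:,:,::-1])
E
```

```text
t 3.7 p [ 0.5413 -0.1121  0.0958] tooly -0.44 tilt [ 0.003 -0.001 -1.   ] F [ 5.7 -0.1  1.3] gap 0.0129 q [-0.04  0.74  0.31  1.93 -0.42  0.53  0.55]
tx ty tz cm [-0.04 -0.13  0.18] spin -0.04
scene 435 259
top 417 174
```

View pics/c3.png

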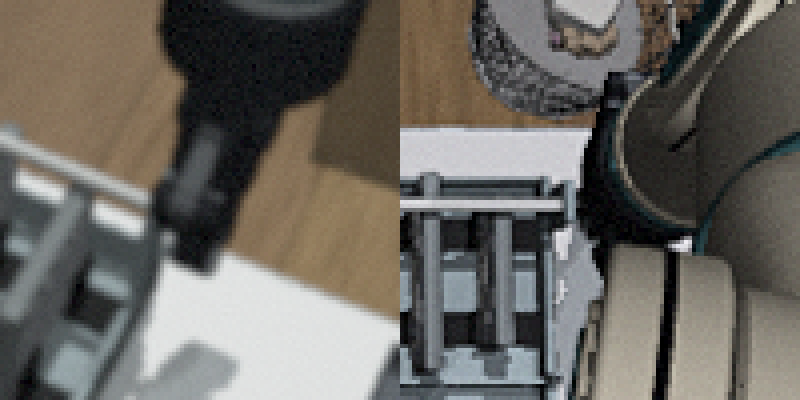

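The gap is stable at 12.9 mm and the fingers are closed on the knob. I'll draw it out along the rod axis, checking the force partway.

play_rows(
  deltas=[
    {"fingers": 1,"tx": -0.5,"ty": 0.05,"tz": 0,"spin": 0},
    {"fingers": 1,"tx": -1.5,"ty": 0.1,"tz": 0,"spin": 0},
    {"fingers": 1,"tx": -2.5,"ty": 0.1,"tz": 0,"spin": 0},
    {"fingers": 1,"tx": -3.5,"ty": 0.1,"tz": 0,"spin": 0},
    {"fingers": 1,"tx": -4.5,"ty": 0.1,"tz": 0,"spin": 0},
    {"fingers": 1,"tx": -5,"ty": 0.1,"tz": 0,"spin": 0},
    {"fingers": 1,"tx": -5,"ty": 0.1,"tz": 0,"spin": 0},
  ],
)

```text
clock: 4.38
ee_pos: [0.5397, -0.165, 0.0953]
ee_rot: [0.001, 0.711, 0.703, -0.001]
wrist_force: [1.9, -3.1, 1.3]
finger_gap: 0.0127
```

```bash
python3 to.py .54 -.3 .096 -.4;python3 - <<'E'
from h import *
im,d=ctrl.get_image("scene");np.savez("s3.npz",im=im,d=d);C=cloud("scene",d);X,Y,Z=np.moveaxis(C,-1,0)
m=(Z>.082)&(Z<.098)&(abs(X-.54)<.015)&(Y<.09)&(Y>-.09)&(im.max(-1)>110)
print(np.percentile(Y[m],[1,99]),m.sum()); s=np.polyfit(Y[m],X[m],1);print(s)
E
```

```text
t 4.38 p [ 0.5397 -0.165   0.0953] tooly -0.62 tilt [ 0.    -0.002 -1.   ] F [ 1.9 -3.1  1.3] gap 0.0127 q [ 0.05  0.76  0.31  1.9  -0.4   0.55  0.61]
tx ty tz cm [-13.5    0.18  -0.03] spin -0.22
[-0.08640628  0.03883099] 262
[0.01621325 0.54026894]
```

play_rows(
  deltas=[
    {"fingers": 1,"tx": -1,"ty": 0,"tz": 0,"spin": 0},
    {"fingers": 1,"tx": -2.5,"ty": 0,"tz": 0,"spin": 0},
    {"fingers": 1,"tx": -4,"ty": 0,"tz": 0,"spin": 0},
    {"fingers": 1,"tx": -5.5,"ty": 0,"tz": 0,"spin": 0},
    {"fingers": 1,"tx": -7,"ty": 0,"tz": 0,"spin": 0},
    {"fingers": 1,"tx": -8.5,"ty": 0,"tz": 0,"spin": 0},
    {"fingers": 1,"tx": -10,"ty": 0,"tz": 0,"spin": 0},
    {"fingers": 1,"tx": -11.5,"ty": 0,"tz": 0,"spin": 0},
    {"fingers": 1,"tx": -13.2,"ty": 0,"tz": 0,"spin": 0},
    {"fingers": 1,"tx": -13.4,"ty": 0,"tz": 0,"spin": 0},
  ],
)

```text
clock: 5.27
ee_pos: [0.5374, -0.3007, 0.0952]
ee_rot: [0.001, 0.711, 0.703, -0.002]
wrist_force: [0.9, -1.4, -0.6]
finger_gap: 0.0131
```

play_rows(
  deltas=[
    {"fingers": 1,"tx": -0.2,"ty": 0,"tz": 0,"spin": 0},
    {"fingers": 1,"tx": -0.2,"ty": 0,"tz": 0,"spin": 0},
    {"fingers": 1,"tx": -0.2,"ty": 0,"tz": 0,"spin": 0},
  ],
)

```text
clock: 5.52
ee_pos: [0.539, -0.2965, 0.095]
ee_rot: [-0.001, 0.709, 0.705, 0.0]
wrist_force: [-0.1, -0.4, -0.1]
finger_gap: 0.0132
```

```bash
python3 to.py .54 -.3 .13 -.4;python3 - <<'E'
from h import *
im,d=ctrl.get_image("scene");np.savez("s4.npz",im=im,d=d);C=cloud("scene",d);X,Y,Z=np.moveaxis(C,-1,0)
m=(Z>.07)&(Z<.11)&(abs(X-.54)<.03)&(Y<-.1)&(Y>-.28)&(im.max(-1)>100)
i=np.argsort(Y[m]);print(np.round(C[m][i][::8],3).tolist())
v,u=np.nonzero(m);a,b=u.min()-60,v.min()-60
cv2.imwrite("pics/c4.png",cv2.resize(im[max(0,b):b+180,a:a+200],None,fx=3,fy=3,interpolation=3)[:,:,::-1])
E
```

```text
t 5.52 p [ 0.539  -0.2965  0.095 ] tooly -0.36 tilt [-0.001  0.002 -1.   ] F [-0.1 -0.4 -0.1] gap 0.0132 q [ 0.28  0.81  0.29  1.75 -0.36  0.64  0.77]
tx ty tz cm [-0.34  0.1  -3.5 ] spin 0.04
[[0.534, -0.28, 0.089], [0.536, -0.277, 0.091], [0.54, -0.275, 0.09], [0.536, -0.273, 0.085], [0.535, -0.271, 0.088], [0.533, -0.268, 0.088], [0.539, -0.266, 0.089], [0.538, -0.263, 0.09], [0.536, -0.261, 0.088], [0.536, -0.258, 0.092], [0.541, -0.256, 0.089], [0.537, -0.254, 0.089], [0.54, -0.251, 0.09], [0.537, -0.249, 0.084], [0.54, -0.247, 0.089], [0.537, -0.244, 0.091], [0.536, -0.242, 0.088], [0.536, -0.239, 0.091], [0.541, -0.237, 0.089], [0.535, -0.234, 0.087], [0.537, -0.231, 0.088], [0.54, -0.229, 0.088], [0.536, -0.226, 0.091], [0.541, -0.224, 0.089], [0.534, -0.221, 0.087], [0.54, -0.219, 0.089], [0.535, -0.216, 0.086], [0.536, -0.214, 0.088], [0.538, -0.211, 0.089], [0.538, -0.208, 0.087], [0.54, -0.206, 0.089], [0.535, -0.203, 0.085], [0.536, -0.2, 0.088], [0.538, -0.198, 0.09], [0.535, -0.195, 0.088], [0.54, -0.192, 0.088], [0.538, -0.19, 0.086], [0.538, -0.187, 0.09], [0.537, -0.184, 0.09], [0.54, -0.182, 0.09], [0.536, -0.179, 0.084], [0.535, -0.177, 0.089], [0.538, -0.174, 0.09], [0.54, -0.171, 0.091], [0.538, -0.168, 0.084], [0.539, -0.166, 0.092], [0.539, -0.163, 0.09], [0.538, -0.16, 0.089], [0.538, -0.158, 0.085], [0.544, -0.155, 0.087], [0.541, -0.152, 0.089], [0.54, -0.149, 0.089], [0.543, -0.146, 0.089], [0.538, -0.144, 0.084], [0.536, -0.141, 0.09], [0.537, -0.138, 0.087], [0.54, -0.135, 0.087], [0.536, -0.133, 0.088], [0.538, -0.13, 0.084], [0.538, -0.127, 0.088], [0.541, -0.124, 0.088], [0.538, -0.121, 0.09], [0.542, -0.118, 0.088], [0.539, -0.115, 0.09], [0.539, -0.113, 0.086], [0.539, -0.11, 0.09]]
```

View pics/c4.png

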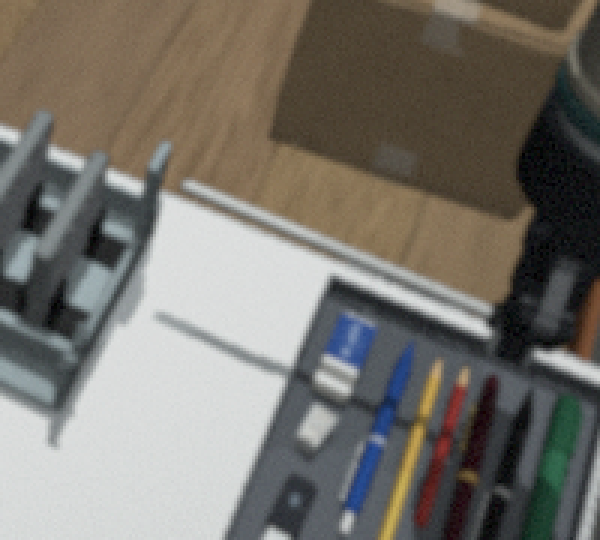

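The rod is fully out and level: in the picture the tip is just right of the bore plate, at (185,185) in the crop. I'll lift, shift to the notch x and bring it back over the rack.

play_rows(
  deltas=[
    {"fingers": 1,"tx": 0,"ty": 0,"tz": -2,"spin": 0},
    {"fingers": 1,"tx": 0,"ty": 0,"tz": -4,"spin": 0},
    {"fingers": 1,"tx": 0,"ty": -1.5,"tz": -4.5,"spin": 0},
    {"fingers": 1,"tx": 0,"ty": -3.5,"tz": -4.5,"spin": 0},
    {"fingers": 1,"tx": 0,"ty": -5.5,"tz": -4.5,"spin": 0},
    {"fingers": 1,"tx": 0,"ty": -7.5,"tz": -4.5,"spin": 0},
    {"fingers": 1,"tx": 0,"ty": -9.5,"tz": -4.5,"spin": 0},
    {"fingers": 1,"tx": 1,"ty": -10.9,"tz": -4.5,"spin": 0},
    {"fingers": 1,"tx": 3,"ty": -10.9,"tz": -4.5,"spin": 0},
    {"fingers": 1,"tx": 5,"ty": -10.9,"tz": -4.5,"spin": 0},
  ],
)

```text
clock: 6.4
ee_pos: [0.4295, -0.2464, 0.1406]
ee_rot: [-0.0, 0.71, 0.704, -0.0]
wrist_force: [1.4, -0.2, -0.4]
finger_gap: 0.0127
```

```bash
python3 to.py .43 -.1155 .14 -.4
```

```text
t 6.4 p [ 0.4295 -0.2464  0.1406] tooly -0.53 tilt [-0.  0. -1.] F [ 1.4 -0.2 -0.4] gap 0.0127 q [ 0.26  0.61  0.3   2.06 -0.35  0.52  0.81]
tx ty tz cm [13.09 -0.07  0.06] spin -0.13
```

play_rows(
  deltas=[
    {"fingers": 1,"tx": 2,"ty": 0,"tz": 0,"spin": 0},
    {"fingers": 1,"tx": 4,"ty": 0,"tz": 0,"spin": 0},
    {"fingers": 1,"tx": 6,"ty": 0,"tz": 0,"spin": 0},
    {"fingers": 1,"tx": 8,"ty": 0,"tz": 0,"spin": 0},
    {"fingers": 1,"tx": 10,"ty": 0,"tz": 0,"spin": 0},
    {"fingers": 1,"tx": 12,"ty": 0,"tz": 0,"spin": 0},
    {"fingers": 1,"tx": 13,"ty": 0,"tz": 0,"spin": 0},
    {"fingers": 1,"tx": 13,"ty": 0,"tz": 1,"spin": 0},
    {"fingers": 1,"tx": 13,"ty": 0,"tz": 2.5,"spin": 0},
    {"fingers": 1,"tx": 13,"ty": 0,"tz": 4.5,"spin": 0},
  ],
)

```text
clock: 7.23
ee_pos: [0.4328, -0.1167, 0.0958]
ee_rot: [0.001, 0.709, 0.705, 0.001]
wrist_force: [1.0, 0.1, -1.1]
finger_gap: 0.0131
```

play_rows(
  deltas=[
    {"fingers": 1,"tx": 0,"ty": 0,"tz": 1,"spin": 0},
    {"fingers": 1,"tx": 0,"ty": 0,"tz": 1,"spin": 0},
    {"fingers": 1,"tx": 0,"ty": 0,"tz": 1,"spin": 0},
    {"fingers": 1,"tx": 0,"ty": 0,"tz": 1,"spin": 0},
  ],
)

```text
clock: 7.57
ee_pos: [0.4319, -0.1173, 0.0858]
ee_rot: [0.0, 0.71, 0.704, 0.0]
wrist_force: [1.3, -0.4, -1.2]
finger_gap: 0.0128
```

```bash
python3 to.py .43 -.1155 .052 -.4;python3 - <<'E'
from h import *
o=[]
for n in("scene","top"):
    im,d=ctrl.get_image(n);np.savez(f"{n}5.npz",im=im,d=d)
    C=cloud(n,d);X,Y,Z=np.moveaxis(C,-1,0)
    m=(Z>.06)&(Z<.10)&(abs(X-.43)<.012)&(Y<.1)&(Y>-.1)&(im.max(-1)>90)
    if m.sum()>20:
        s=np.polyfit(Y[m],X[m],1);sz=np.polyfit(Y[m],Z[m],1);print(n,m.sum(),"x at -.09,.06",np.polyval(s,[-.09,.06]).round(4),"z top",np.polyval(sz,[-.09,.06]).round(4),"y",np.percentile(Y[m],[1,99]).round(3))
    u,v=proj(n,[.46,-.03,.06]).astype(int)
    o.append(cv2.resize(im[v-65:v+65,u-65:u+65],None,fx=3,fy=3,interpolation=3))
cv2.imwrite("pics/c5.png",np.hstack(o)[:,:,::-1])
E
```

```text
t 7.57 p [ 0.4319 -0.1173  0.0858] tooly -0.43 tilt [ 0.001 -0.    -1.   ] F [ 1.3 -0.4 -1.2] gap 0.0128 q [ 0.06  0.67  0.21  2.21 -0.47  0.3   0.67]
tx ty tz cm [ 0.18 -0.19  3.38] spin -0.03
scene 435 x at -.09,.06 [0.4297 0.4322] z top [0.0795 0.0789] y [-0.092  0.067]
top 254 x at -.09,.06 [0.4318 0.435 ] z top [0.0801 0.0789] y [-0.098  0.071]
```

View pics/c5.png

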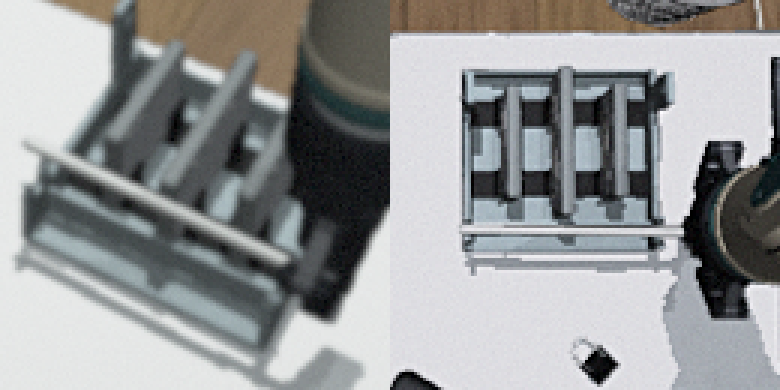

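The rod hovers over both notches, but its tip end sits about 2 mm too far in +x. I'll spin by -0.7°, trim and lower.

play_rows(
  deltas=[
    {"fingers": 1,"tx": 0.3,"ty": -0.07,"tz": 0,"spin": -0.7},
    {"fingers": 1,"tx": 0.3,"ty": -0.07,"tz": 0.5,"spin": -0.7},
    {"fingers": 1,"tx": 0.3,"ty": -0.07,"tz": 1,"spin": -0.7},
    {"fingers": 1,"tx": 0.3,"ty": -0.07,"tz": 1.5,"spin": -0.7},
    {"fingers": 1,"tx": 0.3,"ty": -0.07,"tz": 2,"spin": -0.7},
    {"fingers": 1,"tx": 0.3,"ty": -0.07,"tz": 2.5,"spin": -0.7},
    {"fingers": 1,"tx": 0.3,"ty": -0.07,"tz": 2.8,"spin": -0.7},
    {"fingers": 1,"tx": 0.3,"ty": -0.07,"tz": 3,"spin": -0.7},
    {"fingers": 1,"tx": 0.3,"ty": -0.07,"tz": 3,"spin": -0.7},
  ],
)

```text
clock: 8.42
ee_pos: [0.431, -0.1143, 0.0545]
ee_rot: [0.0, 0.706, 0.709, -0.0]
wrist_force: [1.0, 0.1, -1.9]
finger_gap: 0.0129
```

```bash
python3 to.py .43 -.1155 .052 -.4;python3 - <<'E'
from h import *
o=[]
for n in("scene","top"):
    im,d=ctrl.get_image(n);np.savez(f"{n}6.npz",im=im,d=d)
    C=cloud(n,d);X,Y,Z=np.moveaxis(C,-1,0)
    m=(Z>.04)&(Z<.07)&(abs(X-.43)<.01)&(Y<.055)&(Y>-.085)&(im.max(-1)>110)
    if m.sum()>20:
        s=np.polyfit(Y[m],X[m],1);sz=np.polyfit(Y[m],Z[m],1);print(n,m.sum(),"x at -.09,.06",np.polyval(s,[-.09,.06]).round(4),"z top",np.polyval(sz,[-.09,.06]).round(4))
E
```

```text
t 8.42 p [ 0.431  -0.1143  0.0545] tooly 0.24 tilt [-0.    -0.001 -1.   ] F [ 1.   0.1 -1.9] gap 0.0129 q [ 0.05  0.74  0.22  2.22 -0.66  0.24  0.86]
tx ty tz cm [-0.12 -0.1   0.25] spin 0.64
scene 319 x at -.09,.06 [0.4287 0.4294] z top [0.0482 0.0478]
top 174 x at -.09,.06 [0.4307 0.4317] z top [0.0485 0.0478]
```

The rod is down in both notches with its axis at about z 44 mm and no side load. I'll release it and rise.

play_rows(
  deltas=[
    {"fingers": 0.5,"tx": 0,"ty": 0,"tz": 0,"spin": 0},
    {"fingers": 0.4,"tx": 0,"ty": 0,"tz": 0,"spin": 0},
    {"fingers": 0.3,"tx": 0,"ty": 0,"tz": 0,"spin": 0},
    {"fingers": 0.3,"tx": 0,"ty": 0,"tz": 0,"spin": 0},
    {"fingers": 0.3,"tx": 0,"ty": 0,"tz": -1,"spin": 0},
    {"fingers": 0.3,"tx": 0,"ty": 0,"tz": -3,"spin": 0},
    {"fingers": 0.3,"tx": 0,"ty": 0,"tz": -6,"spin": 0},
    {"fingers": 0.3,"tx": 0,"ty": 0,"tz": -10,"spin": 0},
    {"fingers": 0.3,"tx": 0,"ty": 0,"tz": -13,"spin": 0},
    {"fingers": 0.3,"tx": 0,"ty": 0,"tz": -14,"spin": 0},
  ],
)

```text
clock: 9.35
ee_pos: [0.4323, -0.1148, 0.1989]
ee_rot: [0.002, 0.706, 0.709, 0.002]
wrist_force: [0.1, 0.5, -0.1]
finger_gap: 0.0599
```

```bash
python3 to.py .5025 -.015 .2 89.6;python3 - <<'E'
from h import *
o=[]
for n in("scene","top"):
    im,d=ctrl.get_image(n);np.savez(f"{n}7.npz",im=im,d=d)
    C=cloud(n,d);X,Y,Z=np.moveaxis(C,-1,0)
    m=(Z>.04)&(Z<.07)&(abs(X-.43)<.01)&(Y<.055)&(Y>-.085)&(im.max(-1)>110)
    if m.sum()>20:
        s=np.polyfit(Y[m],X[m],1);sz=np.polyfit(Y[m],Z[m],1);print(n,m.sum(),"x at -.09,.06",np.polyval(s,[-.09,.06]).round(4),"z top",np.polyval(sz,[-.09,.06]).round(4))
    m=(Z>.03)&(Z<.06)&(abs(X-.43)<.02)&(Y<-.09)&(Y>-.15)&(im.max(-1)<60)
    print(" knob y",np.percentile(Y[m],[2,98]).round(4),m.sum())
    u,v=proj(n,[.46,-.03,.06]).astype(int)
    o.append(cv2.resize(im[v-65:v+65,u-65:u+65],None,fx=3,fy=3,interpolation=3))
cv2.imwrite("pics/c7.png",np.hstack(o)[:,:,::-1])
E
```

```text
t 9.35 p [ 0.4323 -0.1148  0.1989] tooly 0.24 tilt [ 0.006 -0.001 -1.   ] F [ 0.1  0.5 -0.1] gap 0.0599 q [-0.2   0.49  0.56  2.14 -0.44  0.62  0.68]
tx ty tz cm [ 9.95  7.07 -0.08] spin -89.36
scene 332 x at -.09,.06 [0.4288 0.4304] z top [0.0467 0.0465]
 knob y [-0.1224 -0.1023] 89
top 182 x at -.09,.06 [0.4304 0.4325] z top [0.0465 0.0461]
 knob y [-0.1195 -0.0988] 57
```

View pics/c7.png

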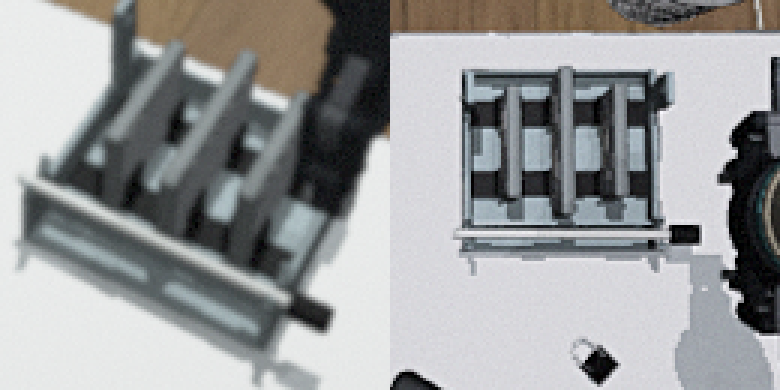

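The rod is parked in both notches and released, with the knob outside the right-hand plate. Next is the drive: I'll turn the tool, narrow the opening so it fits between the neighbours, and re-measure.

play_rows(
  deltas=[
    {"fingers": 0.66,"tx": 1,"ty": 0.7,"tz": 0,"spin": -7},
    {"fingers": 0.66,"tx": 2,"ty": 1.4,"tz": 0,"spin": -14},
    {"fingers": 0.66,"tx": 3,"ty": 2.1,"tz": 0,"spin": -21},
    {"fingers": 0.66,"tx": 4,"ty": 2.8,"tz": 0,"spin": -28},
    {"fingers": 0.66,"tx": 5,"ty": 3.5,"tz": 0,"spin": -35},
    {"fingers": 0.66,"tx": 6,"ty": 4.2,"tz": 0,"spin": -42},
    {"fingers": 0.66,"tx": 7,"ty": 4.9,"tz": 0,"spin": -49},
    {"fingers": 0.66,"tx": 8,"ty": 5.6,"tz": 0,"spin": -56},
    {"fingers": 0.66,"tx": 9,"ty": 6.3,"tz": 0,"spin": -63},
    {"fingers": 0.66,"tx": 10,"ty": 7,"tz": 0,"spin": -70},
  ],
)

```text
clock: 10.28
ee_pos: [0.4996, -0.013, 0.1937]
ee_rot: [-0.002, 0.168, 0.986, 0.0]
wrist_force: [-0.5, 0.2, -0.4]
finger_gap: 0.0286
```

```bash
python3 - <<'E'
from h import *
for n in("top","scene"):
    S=np.load(n+"7.npz");C=cloud(n,S["d"]);X,Y,Z=np.moveaxis(C,-1,0)
    m=(Z>.073)&(Z<.086)&(X<.575)&(X>.42)&(Y>-.037)&(Y<.006)
    q=C[m];s=np.polyfit(q[:,0],q[:,1],1);print(n,len(q),"x",np.percentile(q[:,0],[1,99]).round(4),"y@.5025",np.polyval(s,.5025).round(4),"slope",np.degrees(s[0]).round(2),"z",np.median(q[:,2]))
E
python3 to.py .5025 -.015 .14 89.5
```

```text
top 257 x [0.4467 0.5623] y@.5025 -0.013 slope -0.17 z 0.0787451168661678
scene 376 x [0.4442 0.5588] y@.5025 -0.0169 slope -0.31 z 0.07900667955148291
t 10.28 p [ 0.4996 -0.013   0.1937] tooly 70.61 tilt [-0.003  0.001 -1.   ] F [-0.5  0.2 -0.4] gap 0.0286 q [-0.17  0.52  0.2   2.   -0.16  0.65  1.37]
tx ty tz cm [-0.36 -0.09  5.37] spin -18.89
```

play_rows(
  deltas=[
    {"fingers": 0.66,"tx": -0.2,"ty": -0.1,"tz": 2,"spin": -7},
    {"fingers": 0.66,"tx": -0.4,"ty": -0.1,"tz": 4,"spin": -14},
    {"fingers": 0.66,"tx": -0.4,"ty": -0.1,"tz": 5.4,"spin": -18.9},
    {"fingers": 0.66,"tx": -0.4,"ty": -0.1,"tz": 5.4,"spin": -18.9},
    {"fingers": 0.66,"tx": -0.4,"ty": -0.1,"tz": 5.4,"spin": -18.9},
    {"fingers": 0.66,"tx": -0.4,"ty": -0.1,"tz": 5.4,"spin": -18.9},
  ],
)

```text
clock: 10.78
ee_pos: [0.5036, -0.0162, 0.1412]
ee_rot: [-0.0, 0.009, 1.0, 0.0]
wrist_force: [0.6, -0.4, -0.2]
finger_gap: 0.0291
```

```bash
python3 to.py .5025 -.015 .076 89.6;python3 - <<'E'
from h import *
im,d=ctrl.get_image("scene")
u,v=proj("scene",[.49,-.015,.1]).astype(int)
cv2.imwrite("pics/c8.png",cv2.resize(im[v-60:v+70,u-65:u+65],None,fx=4,fy=4,interpolation=3)[:,:,::-1])
E
```

```text
t 10.78 p [ 0.5036 -0.0162  0.1412] tooly 89.01 tilt [-0.001  0.    -1.   ] F [ 0.6 -0.4 -0.2] gap 0.0291 q [-0.08  0.6   0.08  2.03 -0.1   0.52  1.63]
tx ty tz cm [0.11 0.11 6.52] spin -0.59
```

View pics/c8.png

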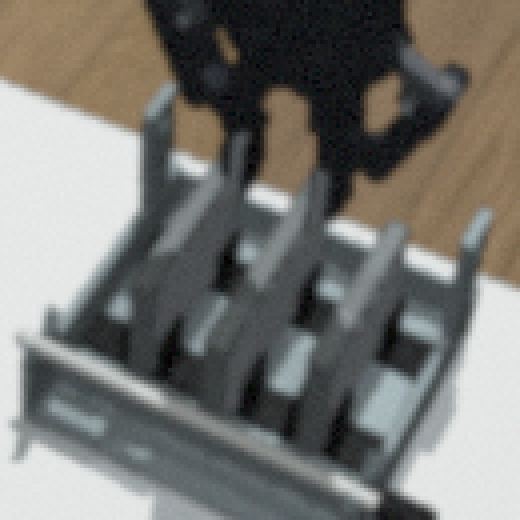

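The fingers straddle the middle drive, with the left tip near (245,190) and the right tip near (335,205), and gaps to both neighbours. I'll go down and check force before closing.

play_rows(
  deltas=[
    {"fingers": 0.66,"tx": 0.1,"ty": 0.1,"tz": 1.5,"spin": -0.5},
    {"fingers": 0.66,"tx": 0.1,"ty": 0.1,"tz": 3,"spin": -0.5},
    {"fingers": 0.66,"tx": 0.1,"ty": 0.1,"tz": 4.5,"spin": -0.5},
    {"fingers": 0.66,"tx": 0.1,"ty": 0.1,"tz": 5.5,"spin": -0.5},
    {"fingers": 0.66,"tx": 0.1,"ty": 0.1,"tz": 6,"spin": -0.5},
    {"fingers": 0.66,"tx": 0.1,"ty": 0.1,"tz": 6,"spin": -0.5},
  ],
  squeeze=60,
)

```text
clock: 11.33
ee_pos: [0.5026, -0.015, 0.0809]
ee_rot: [-0.0, 0.003, 1.0, -0.0]
wrist_force: [0.9, -0.3, 0.1]
finger_gap: 0.029
```

```bash
python3 to.py .5025 -.015 .08 89.6
```

```text
t 11.33 p [ 0.5026 -0.015   0.0809] tooly 89.64 tilt [-0.001 -0.    -1.   ] F [ 0.9 -0.3  0.1] gap 0.029 q [-0.07  0.71  0.06  2.06 -0.11  0.37  1.64]
tx ty tz cm [ 0.01 -0.    0.09] spin 0.04
```

No contact. I'll close and lift slightly.

play_rows(
  deltas=[
    {"fingers": 0.8,"tx": 0,"ty": 0,"tz": 0,"spin": 0},
    {"fingers": 0.9,"tx": 0,"ty": 0,"tz": 0,"spin": 0},
    {"fingers": 1,"tx": 0,"ty": 0,"tz": 0,"spin": 0},
    {"fingers": 1,"tx": 0,"ty": 0,"tz": 0,"spin": 0},
    {"fingers": 1,"tx": 0,"ty": 0,"tz": 0,"spin": 0},
    {"fingers": 1,"tx": 0,"ty": 0,"tz": 0,"spin": 0},
    {"fingers": 1,"tx": 0,"ty": 0,"tz": -1,"spin": 0},
    {"fingers": 1,"tx": 0,"ty": 0,"tz": -2,"spin": 0},
  ],
)

```text
clock: 12.0
ee_pos: [0.5021, -0.015, 0.1015]
ee_rot: [-0.001, 0.003, 1.0, 0.0]
wrist_force: [-0.1, -0.2, -1.8]
finger_gap: 0.0102
```

```bash
python3 to.py .585 .165 .221 115.8
```

```text
t 12.0 p [ 0.5021 -0.015   0.1015] tooly 89.66 tilt [-0.002  0.    -1.   ] F [-0.1 -0.2 -1.8] gap 0.0102 q [-0.07  0.67  0.07  2.05 -0.1   0.42  1.64]
tx ty tz cm [ -8.16  18.05 -11.96] spin -26.14
```

The drive is gripped and lifting. I'll raise it clear, then carry it to the lens.

play_rows(
  deltas=[
    {"fingers": 1,"tx": 0,"ty": 0,"tz": -2,"spin": 0},
    {"fingers": 1,"tx": 0,"ty": 0,"tz": -4.5,"spin": 0},
    {"fingers": 1,"tx": 0,"ty": 0,"tz": -7,"spin": 0},
    {"fingers": 1,"tx": 0,"ty": 0,"tz": -9.5,"spin": 0},
    {"fingers": 1,"tx": 0,"ty": 0,"tz": -12,"spin": 0},
    {"fingers": 1,"tx": -1,"ty": 2,"tz": -12,"spin": -4},
    {"fingers": 1,"tx": -2,"ty": 4,"tz": -12,"spin": -8},
    {"fingers": 1,"tx": -3,"ty": 6,"tz": -12,"spin": -12},
    {"fingers": 1,"tx": -4,"ty": 8,"tz": -12,"spin": -16},
    {"fingers": 1,"tx": -5,"ty": 10,"tz": -12,"spin": -20},
  ],
)

```text
clock: 12.83
ee_pos: [0.5534, 0.0855, 0.2223]
ee_rot: [0.0, -0.172, 0.985, -0.0]
wrist_force: [0.2, 0.3, -2.1]
finger_gap: 0.0108
```

```bash
python3 to.py .585 .165 .221 115.8
```

```text
t 12.83 p [0.5534 0.0855 0.2223] tooly 109.86 tilt [ 0. -0. -1.] F [ 0.2  0.3 -2.1] gap 0.0108 q [-0.21  0.54  0.01  1.81 -0.01  0.79  1.72]
tx ty tz cm [-5.67  6.4   0.13] spin -5.94
```

play_rows(
  deltas=[
    {"fingers": 1,"tx": -1,"ty": 1.1,"tz": 0,"spin": -2},
    {"fingers": 1,"tx": -2.2,"ty": 2.5,"tz": 0.1,"spin": -4},
    {"fingers": 1,"tx": -3.5,"ty": 3.9,"tz": 0.1,"spin": -6},
    {"fingers": 1,"tx": -4.6,"ty": 5.2,"tz": 0.1,"spin": -6},
    {"fingers": 1,"tx": -5.3,"ty": 6,"tz": 0.1,"spin": -6},
    {"fingers": 1,"tx": -5.6,"ty": 6.3,"tz": 0.1,"spin": -6},
    {"fingers": 1,"tx": -5.6,"ty": 6.3,"tz": 0.1,"spin": -6},
    {"fingers": 1,"tx": -5.6,"ty": 6.3,"tz": 0.1,"spin": -6},
  ],
)

```text
clock: 13.5
ee_pos: [0.5846, 0.1616, 0.2203]
ee_rot: [-0.001, -0.222, 0.975, -0.001]
wrist_force: [0.1, -0.3, -1.4]
finger_gap: 0.011
```

```bash
python3 to.py .585 .165 .221 115.8
python3 - <<'E'
from h import *
o=[]
for n in("scene","top"):
    im,d=ctrl.get_image(n);C=cloud(n,d);X,Y,Z=np.moveaxis(C,-1,0)
    L=np.array([.44,-.898]);W=np.array([.5318,.2734]);a=(X-W[0])*L[0]+(Y-W[1])*L[1];b=(X-W[0])*L[1]-(Y-W[1])*L[0]
    m=(abs(a-.12)<.03)&(abs(b)<.09)&(Z>.13)&(Z<.21);q=C[m]
    print(n,m.sum(),"along axis",np.percentile(a[m],[3,50,97]).round(3),"across",np.percentile(b[m],[2,98]).round(3),"z",np.percentile(Z[m],[1,99]).round(3))
    r=cv2.minAreaRect(q[:,:2].astype(np.float32));print(r)
    m=(Z>.04)&(Z<.07)&(abs(X-.43)<.01)&(Y<.055)&(Y>-.085)&(im.max(-1)>110)
    if m.sum()>20:
        s=np.polyfit(Y[m],X[m],1);print(" rod x",np.polyval(s,[-.09,.06]).round(4),"z",np.median(Z[m]).round(4))
    m=(Z>.074)&(Z<.085)&(X<.53)&(X>.40)&(Y>-.1)&(Y<.09)
    k,l,st,ce=cv2.connectedComponentsWithStats(m.astype(np.uint8))
    print(" shorts",[np.round(C[l==i].mean(0),4).tolist() for i in range(1,k) if st[i,4]>30])
    o.append(cv2.resize(im[115:345,200:450],None,fx=1.6,fy=1.6,interpolation=3))
cv2.imwrite("pics/c9.png",np.hstack(o)[:,:,::-1])
E
```

```text
t 13.5 p [0.5846 0.1616 0.2203] tooly 115.61 tilt [-0.001 -0.001 -1.   ] F [ 0.1 -0.3 -1.4] gap 0.011 q [-0.31  0.6  -0.02  1.68  0.01  0.86  1.69]
tx ty tz cm [-0.18  0.28 -0.07] spin -0.19
scene 303 along axis [0.109 0.127 0.14 ] across [-0.015  0.063] z [0.152 0.21 ]
((0.5680304765701294, 0.14916633069515228), (0.07944329082965851, 0.036482684314250946), 41.41059875488281)
 rod x [0.4288 0.4303] z 0.0468
 shorts [[0.4916, 0.0252, 0.0787], [0.4918, -0.0585, 0.0788]]Traceback (most recent call last):
  File "<stdin>", line 7, in <module>
    return _quantile_unchecked(
        a, q, axis, out, overwrite_input, method, keepdims, weights)
    return _ureduce(a,
                    func=_quantile_ureduce_func,
    ...<5 lines>...
                    overwrite_input=overwrite_input,
                    method=method)
    r = func(a, **kwargs)
    result = _quantile(arr,
                       quantiles=q,
    ...<2 lines>...
                       out=out,
                       weights=wgt)
    slices_having_nans = np.isnan(arr[-1, ...])
                                  ~~~^^^^^^^^^
IndexError: index -1 is out of bounds for axis 0 with size 0
```

Top is occluded by the arm. Shorts and rod are unchanged. I'll take one scene picture for the drive itself.

```bash
python3 to.py
python3 - <<'E'
from h import *
im,d=ctrl.get_image("scene")
C=cloud("scene",d);X,Y,Z=np.moveaxis(C,-1,0)
L=np.array([.44,-.898]);W=np.array([.5318,.2734]);a=(X-W[0])*L[0]+(Y-W[1])*L[1]
b=(X-W[0])*.898+(Y-W[1])*.44
m=(abs(a-.12)<.02)&(abs(b)<.075)&(Z>.14)&(Z<.215)&(im.max(-1)>70);print(m.sum(),np.percentile(a[m],[5,50,95]).round(3),np.percentile(b[m],[2,98]).round(3),np.percentile(Z[m],[2,98]).round(3))
dr=np.array([.5846,.1616]);print("axial",(dr-W)@L,"lateral",(dr-W)@np.array([.898,.44]))
cv2.imwrite("pics/c9.png",cv2.resize(im[100:330,190:450],None,fx=2.6,fy=2.6,interpolation=3)[:,:,::-1])
E
```

```text
t 13.6 p [0.5846 0.1612 0.2203] tooly 115.56 tilt [-0.001 -0.001 -1.   ] F [ 0.6 -0.4 -2.1] gap 0.0109 q [-0.31  0.6  -0.02  1.68  0.01  0.86  1.69]
153 [0.113 0.13  0.136] [-0.063  0.014] [0.152 0.215]
axial 0.12362839999999997 lateral -0.001777600000000032
```

View pics/c9.png

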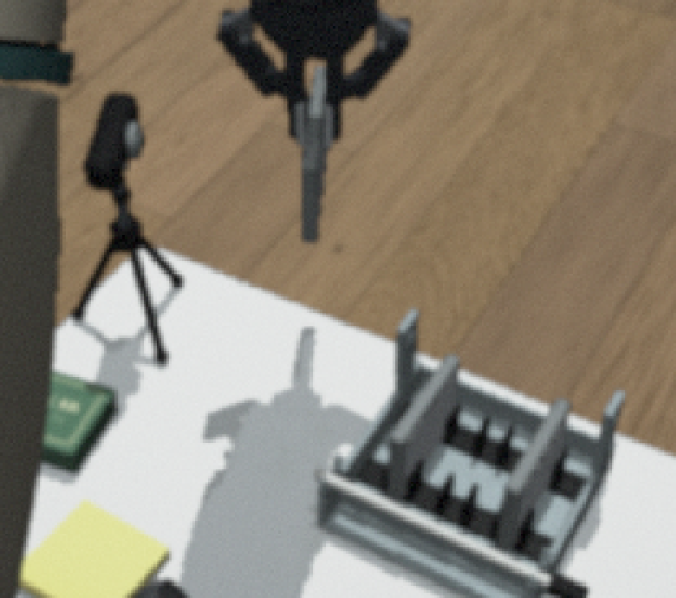

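```bash
python3 -c "
from rig import ctrl
print(ctrl.close_job())"
```

```text
the job is handed in; nothing more can be done
None
```

I parked the keeper rod, and the arm is now holding the long drive in front of the webcam lens. I handed the job in at about 13.6 s; it gives no verdict.

- **Rod:** I drew it fully out of both plates and parked it in the front notches with the knob about 19 mm outside the right-hand plate. It was released there, and the last check showed it still lying at notch depth.
- **Long drive:** I lifted it from the middle slot and gripped it at the middle of its top edge. By the arm's reading it is about 124 mm in front of my camera estimate of the lens, about 2 mm off its axis sideways. Its underside measured z ≈ 0.152 m, which puts its centre at about lens height. The tool's axis reads vertical, and it is turned within about 1° of square to the lens.
- **Short drives and webcam:** The scene camera showed both short drives in their slots. They were not measured against their start positions to the millimetre. My moves kept clear of the webcam, and the wrist force showed only the drive's weight at the end.

**Unresolved:**
- The top camera could not confirm the final drive position because the arm blocked it.
- The two cameras disagree by up to about 4 mm, which I averaged.
- The label itself was never in view; I kept its side turned towards the lens.

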